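# Clamp the round cloud painting in its holder

### The job

Secure the round grey painting in its holder: press down the red lock tab of that holder's blue clamp and keep it pressed while you slide the clamp along its rail towards the painting, until the clamp's yellow lip reaches well over the painting's edge (it may go all the way up to its stop), then let the tab spring back up. Do not shove the painting about, and leave the clamp of the square painting where it is.

Things in the scene. Friction and masses are not known exactly. Their poses are not given: they have to be found in the camera images.
- round_tab (a point): Red lock tab on the blue clamp of the ROUND painting's holder: centre of its flat top, 63 mm above the table when up; 44 mm along the rail, 46 across. Frame: x along the rail away from the painting, z up. A 58 mm wide blue wall of the clamp, 15 mm higher than the tab, stands 26 mm from this point on the painting's side. The clamp's yellow lip ends 66 mm from this point, 6 mm above the painting.
- round_lock (a joint): How far that tab is pressed, m: 0 up, 0.012 fully down (stop); a spring holds it up, 6 N starts it, 10 N fully down. From 4.5 mm down the clamp slides freely along the level rail (about 1.5 N), pushed at its wall or by friction on the tab. Let go, it springs up: a pin locks in the next of the rail's notches, 9 mm apart; on the ridge between two the tab stays 3 to 4 mm down, which will do.
- round_panel (a point): Centre (half-way up, 21 mm above the table) of the round painting: loose disc, 150 mm across, 12 mm thick, dark with grey clouds, flat on its wooden holder against the ledge at the end near the robot. The clamp slides straight towards it: tab centre to this point 180 to 255 mm in plan at first, 111 mm at the rail's stop, where the lip is 30 mm over the painting. Not to be handled.
- square_tab (a point): Bystander, to be left alone: the like red tab, same point and axes, on the clamp of the other, equal holder (wooden board 400 x 190 x 15 mm) with the square painting, 140 mm, in coloured stripes. The two holders lie side by side, either one on the left.

How it is judged:
By the outcome, as a careful person would: the job done as asked, in the order asked, and still so for the second after the job is handed in, with the robot touching nothing.
It also fails if it takes over 40 s, if anything falls off the work surface, if the arm or the gripper's body presses on something with over 40 N, if the wrist force passes 120 N, or if a joint passes its speed limit or range.

### The arm

A 6-joint arm with a two-finger parallel gripper is mounted at the origin on the work surface. World frame = base frame: x ahead of the robot, y to its left, z up, the work surface at z = 0. Lengths are in mm, angles in degrees, forces in N, time in s.
With the tool pointing down it reaches from about 350 to 850 mm from the base axis. Payload 8.1 kg.
Tool frame: the origin (TCP) lies midway between the tips of the shut fingers; the grasp point (between the pads) lies 19 mm behind it; z points along the fingers, y is the line along which they close (so a half turn about z gives the same grasp; the last joint's range is limited). The gripper opens to 85 mm and grips with 20 to 120 N. Pads are 22 mm wide; open, the fingers measure 114 mm over their backs; the gripper's body (76 mm by 85 mm) begins 54 mm behind the grasp point. The pads swing forward as they close: fully open they stand 13 mm farther back than shut.
Start: joints at [-77.601, 7.471, 85.268, -0, 87.261, -4.893], TCP at [178.364, -572.88, 231.292] pointing down, gripper open.
Joint ranges: [-169.43, 169.43], [-51.17, 129.36], [1.28, 143.12], [-76.62, 256.62], [0, 156.53], [-152.29, 152.29]. Speed limits (degrees/s): [136.94, 136.94, 159.86, 180, 180, 180].

### API

Orientations are given as [roll, pitch, yaw] about the fixed x, y, z axes, in that order (R = Rz(yaw) Ry(pitch) Rx(roll)).
In Python, from bench import sense, snapshot, camera_params, hand_in, masks_of, pinpoint gives the robot as it stands.
- The arm moves only by the tool step_arm, never from a script. Its argument "targets" is a list of rows, each an object with "angular": the turn, a rotation vector about the tool's x, y, z scaled (see below), a list of three; "dp": the shift along the tool's x, y, z scaled (see below), a list of three; "fingers": the closure, from 0 (fully open) to 1 (shut). A call has exactly 8 rows; each row is the pose to reach, as a shift and turn from the pose commanded when the call began, along the tool's axes at that moment, turning the shorter way round; what a row does not reach only later rows make up. The controller multiplies each number of a shift by 0.2 m and each number of a turn by 180 degrees. A row lasts 1/8 s, in which the tool goes at most 62.5 mm and 10.7 degrees, less where a joint would pass 70% of its speed; a pose out of reach is approached as far as the arm can. A call with a number of a shift or a turn outside -1 to 1 is refused whole. A call with a gripper value outside its range is refused whole. The fingers move at their own pace and stop on an object; "newtons" is the grip in N (left out, the last holds). Time passes only in rows, so rows that repeat a pose let the fingers close, or fill a call up. It gives the time, the measured TCP pose, the force, the opening and the grip force at its end, in the units of the state.
- sense(): the state, without advancing time (a new reading comes with each control period).
- snapshot(name): name is "scene" or "top" or "wrist"; returns the picture (400x640x3 uint8, blue, green, red); there is no depth.
- camera_params(name): a dict with "vfov" (degrees; the focal length in pixels is half the picture's height over the tangent of half this angle, whatever the lens; pixels are square), "cx", "cy" (the principal point, pixels), "R" (3x3) and "t" (3): a world point X has camera coordinates R X + t. Camera axes: x right, y down, z forward; pixel columns grow to the right and rows downward; lengths in mm; the calibration is good to about 2 mm. A picture is of the moment at which its call begins: read the wrist's pose just before it. camera_params takes no time and is no camera call; for the wrist camera it gives the pose at the moment of the call.
- hand_in(): hands the job in; it is judged then, once.
Trained networks look in the newest picture that a camera, given by its name, has taken for a name from the list of things; names that differ only in an ending like _2 or _b are one class to them, and where a whole thing is asked for, a point or a joint stands for the part that bears it (a point fixed in the world has none). Each returns a list of dicts, best first, with "conf" (0 to 1); they miss things now and then, are a little off and sometimes report something else, mostly with a low value. They report only what shows in the picture. A call takes as long as a camera call.
- masks_of(camera, label): "pixels" (400x640 bool, what is visible of it) and "at" ([column, row] in pixels, amid what is visible of it).
- pinpoint(camera, label): "at" ([column, row] in pixels: a listed point, or the origin of a listed thing).
The state is a dict: "time": time; "joint_pos": joint angles; "qd": joint speeds; "joint_efforts": joint torques, N m; "tool_pos": TCP position; "tcp_rot": TCP orientation; "ft_force": force on the tool from outside, world axes, zero at the start; "wrist_torque": the same for the moment, N m; "finger_gap": finger opening in mm; "grip_force": force on a finger pad.
Only numpy, scipy, OpenCV 4.12 (cv2) and the standard library are available. Lean on these libraries where they do the work, as an engineer would, in place of code of your own. Each camera call takes 0.05 s, during which the arm holds its last target. There are 200 camera calls.

## Working session

There is one attempt and no reset: what is moved stays moved. The work goes in short steps, Python scripts to look and compute and a tool call to move; the robot and the scene stay as the last step left them, time stands still between calls to the robot, and variables do not carry over. Pictures are saved under pics/ and viewed, at most 10 in all, crops included, and the job is handed in when it is done.

Besides the shell and the picture viewer there is one more tool, called after "Call:" as a command line: name --argument value ..., lists and objects as JSON in quotes. step_arm: Moves the arm, as the interface text tells. Its arguments: {"type":"object","properties":{"targets":{"type":"array","items":{"type":"object","properties":{"angular":{"type":"array","items":{"type":"number","minimum":-1,"maximum":1}},"dp":{"type":"array","items":{"type":"number","minimum":-1,"maximum":1}},"fingers":{"type":"number"}}}},"newtons":{"type":"number"}},"required":["targets"]}

```bash
mkdir -p pics; cat > h.py <<'E'
import numpy as np, cv2
from bench import *
def ray(cam,px,P=None):
    P=P or camera_params(cam); f=200/np.tan(np.radians(P['vfov'])/2)
    R=np.array(P['R']);t=np.array(P['t'])
    d=R.T@np.array([(px[0]-P['cx'])/f,(px[1]-P['cy'])/f,1]); return -R.T@t,d
def onz(cam,px,z,P=None):
    o,d=ray(cam,px,P); return o+d*(z-o[2])/d[2]
def tri(a,b):
    (o1,d1),(o2,d2)=a,b
    s=np.linalg.lstsq(np.c_[d1,-d2],o2-o1,rcond=None)[0]
    p,q=o1+s[0]*d1,o2+s[1]*d2; return (p+q)/2,np.linalg.norm(p-q)
E
python3 - <<'E'
from h import *
np.set_printoptions(precision=1,suppress=True)
for c in('scene','top'):
    im=snapshot(c); cv2.imwrite(f'pics/{c}0.png',im)
    for l,z in(('round_tab',63),('round_panel',21),('square_tab',63)):
        print(c,l,[(round(r['conf'],2),np.array(r['at']),onz(c,r['at'],z)) for r in pinpoint(c,l)])
print(sense())
E
```

```text
scene round_tab [(0.6, array([240.1, 194. ]), array([ 582.1, -160.9,   63. ])), (0.2, array([370.2, 285.3]), array([606.8, 139.3,  63. ]))]
scene round_panel [(0.73, array([327. , 170.7]), array([ 360. , -147.1,   21. ]))]
scene square_tab [(0.93, array([370.3, 285.9]), array([607.5, 140.1,  63. ]))]
top round_tab [(0.84, array([398.2, 158.7]), array([ 579.9, -165.1,   63. ]))]
top round_panel [(0.63, array([384.5, 279.7]), array([ 364., -149.,   21.]))]
top square_tab [(0.75, array([223.3, 139.9]), array([606. , 146.4,  63. ]))]
{'time': 0.4, 'joint_pos': array([-77.6,   7.5,  85.3,   0. ,  87.3,  -4.9]), 'qd': array([ 0.1, -0.1, -0.1, -0. ,  0.1, -0.1]), 'joint_efforts': array([ -0. , -56.9, -50. ,  -0. ,   0. ,  -0. ]), 'tool_pos': array([ 178.4, -572.8,  231.2]), 'tcp_rot': array([-180. ,   -0. ,   17.3]), 'ft_force': array([-0.4, -0.3,  0.4]), 'wrist_torque': array([-0.,  0., -0.]), 'grip_force': 0.0, 'finger_gap': 85.24160283177581}
```

View pics/top0.png

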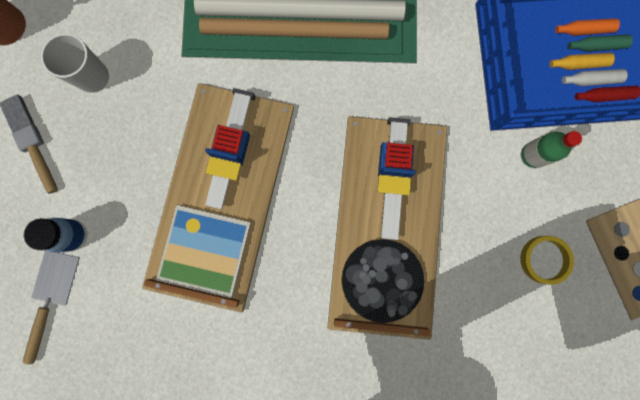

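View pics/scene0.png

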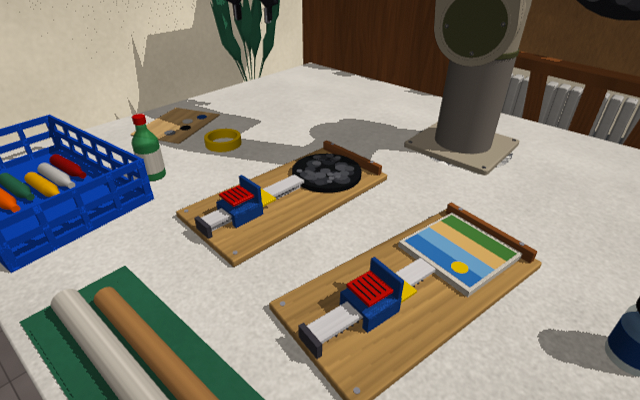

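The round holder is on the right in the top picture, with its tab at px (398,159) and the disc at (384,280). The tab is near (581,-163), the panel near (362,-148), and the rail yaw is about -4.3°. I'm setting out with the fingers closing.

Call:
step_arm --targets '[{"dp": [0.2,-0.1,0],"angular": [0,0,0.03],"fingers": 1},{"dp": [0.4,-0.2,0],"angular": [0,0,0.06],"fingers": 1},{"dp": [0.6,-0.3,0],"angular": [0,0,0.09],"fingers": 1},{"dp": [0.875,-0.44,0],"angular": [0,0,0.12],"fingers": 1},{"dp": [0.875,-0.44,0],"angular": [0,0,0.12],"fingers": 1},{"dp": [0.875,-0.44,0],"angular": [0,0,0.12],"fingers": 1},{"dp": [0.875,-0.44,0],"angular": [0,0,0.12],"fingers": 1},{"dp": [0.875,-0.44,0],"angular": [0,0,0.12],"fingers": 1}]'

```text
time: 1.4
tool_pos: [318.4, -437.6, 231.2]
tcp_rot: [-180.0, 0.0, -4.4]
ft_force: [0.0, -0.7, -0.2]
finger_gap: 0.0
grip_force: 0.0
```

Call:
step_arm --targets '[{"dp": [0.16,-0.18,0],"fingers": 1},{"dp": [0.32,-0.36,0],"fingers": 1},{"dp": [0.48,-0.54,0],"fingers": 1},{"dp": [0.65,-0.735,0],"fingers": 1},{"dp": [0.65,-0.735,0],"fingers": 1},{"dp": [0.65,-0.735,0],"fingers": 1},{"dp": [0.65,-0.735,0],"fingers": 1},{"dp": [0.65,-0.735,0],"fingers": 1}]'

```text
validation failed for argument at $.ta...
```

Call:
step_arm --targets '[{"dp": [0.16,-0.18,0.05],"fingers": 1},{"dp": [0.32,-0.36,0.1],"fingers": 1},{"dp": [0.48,-0.54,0.15],"fingers": 1},{"dp": [0.65,-0.735,0.2],"fingers": 1},{"dp": [0.65,-0.735,0.2],"fingers": 1},{"dp": [0.65,-0.735,0.2],"fingers": 1},{"dp": [0.65,-0.735,0.2],"fingers": 1},{"dp": [0.65,-0.735,0.2],"fingers": 1}]'

```text
validation failed for argument at $.ta...
```

```bash
python3 - <<'E'
from h import *
np.set_printoptions(precision=1,suppress=True)
P=camera_params('wrist'); im=snapshot('wrist'); cv2.imwrite('pics/w1.png',im)
for l,z in(('round_tab',63),('round_panel',21)):
    print(l,[(round(r['conf'],2),np.array(r['at']),onz('wrist',r['at'],z,P)) for r in pinpoint('wrist',l)])
s=sense();print(s['tool_pos'],s['tcp_rot'])
E
```

```text
round_tab []
round_panel [(0.78, array([ 34.5, 148.7]), array([ 362.9, -143.8,   21. ]))]
[ 318.8 -437.3  231.2] [-180.     0.    -4.4]
```

View pics/w1.png

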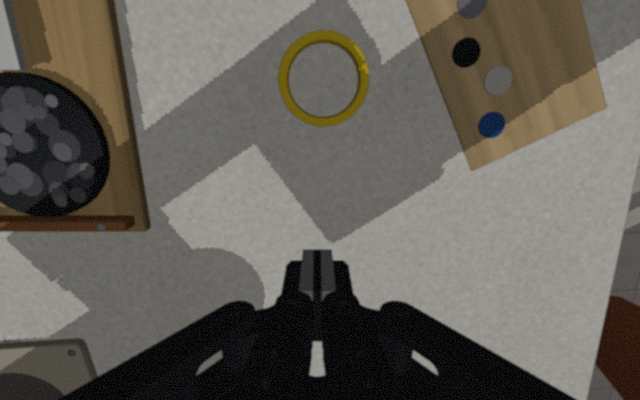

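The wrist picture still shows the scene from the old place: the disc is at px (35,149) and the fingers at (318,270). Both moves were refused, probably because the rows lacked "angular", so I'm including it now.

Call:
step_arm --targets '[{"dp": [0.11,-0.18,0],"angular": [0,0,0],"fingers": 1},{"dp": [0.22,-0.36,0],"angular": [0,0,0],"fingers": 1},{"dp": [0.33,-0.54,0],"angular": [0,0,0],"fingers": 1},{"dp": [0.45,-0.73,0],"angular": [0,0,0],"fingers": 1},{"dp": [0.45,-0.73,0],"angular": [0,0,0],"fingers": 1},{"dp": [0.45,-0.73,0],"angular": [0,0,0],"fingers": 1},{"dp": [0.45,-0.73,0],"angular": [0,0,0],"fingers": 1},{"dp": [0.45,-0.73,0],"angular": [0,0,0],"fingers": 1}]'

```text
time: 2.55
tool_pos: [419.4, -298.9, 231.2]
tcp_rot: [180.0, 0.0, -4.4]
ft_force: [-0.1, -0.1, -0.8]
finger_gap: 0.1
grip_force: 0.0
```

Call:
step_arm --targets '[{"dp": [0.11,-0.18,0.05],"angular": [0,0,0],"fingers": 1},{"dp": [0.22,-0.36,0.1],"angular": [0,0,0],"fingers": 1},{"dp": [0.33,-0.54,0.15],"angular": [0,0,0],"fingers": 1},{"dp": [0.45,-0.73,0.15],"angular": [0,0,0],"fingers": 1},{"dp": [0.45,-0.73,0.15],"angular": [0,0,0],"fingers": 1},{"dp": [0.45,-0.73,0.15],"angular": [0,0,0],"fingers": 1},{"dp": [0.45,-0.73,0.15],"angular": [0,0,0],"fingers": 1},{"dp": [0.45,-0.73,0.15],"angular": [0,0,0],"fingers": 1}]'

```text
time: 3.55
tool_pos: [520.3, -160.2, 201.4]
tcp_rot: [180.0, -0.0, -4.4]
ft_force: [0.6, -0.9, 0.1]
finger_gap: 0.3
grip_force: 0.0
```

```bash
python3 - <<'E'
from h import *
np.set_printoptions(precision=1,suppress=True)
P=camera_params('wrist'); im=snapshot('wrist'); cv2.imwrite('pics/w2.png',im)
for l,z in(('round_tab',63),('round_panel',21)):
    print(l,[(round(r['conf'],2),np.array(r['at']),onz('wrist',r['at'],z,P)) for r in pinpoint('wrist',l)])
s=sense();print(s['time'],s['tool_pos'],s['tcp_rot'],s['ft_force'])
E
```

```text
round_tab [(0.71, array([316.5, 109. ]), array([ 586.1, -164. ,   63. ]))]
round_panel []
3.7 [ 520.5 -159.7  201.4] [180.   -0.   -4.4] [-0.4  0.1  0.4]
```

View pics/w2.png

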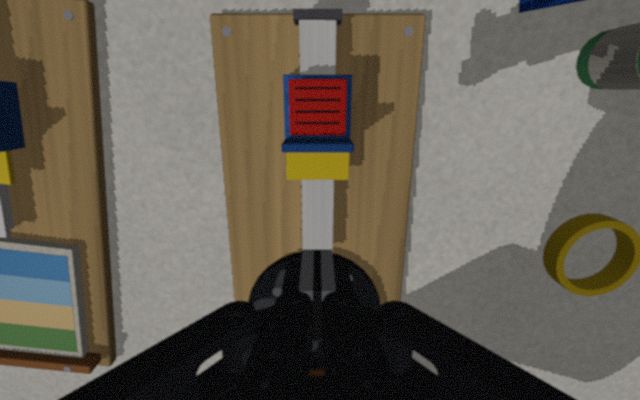

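The tab spans cols 288–348 and rows 79–137, so its centre is (318,108), about (584,-164). The rail runs vertically in the picture, so the yaw is right. I'm going above the tab, slightly to the wall side.

Call:
step_arm --targets '[{"dp": [0.14,0,0],"angular": [0,0,0],"fingers": 1},{"dp": [0.285,0,0.1],"angular": [0,0,0],"fingers": 1},{"dp": [0.285,0,0.25],"angular": [0,0,0],"fingers": 1},{"dp": [0.285,0,0.4],"angular": [0,0,0],"fingers": 1},{"dp": [0.285,0,0.5],"angular": [0,0,0],"fingers": 1},{"dp": [0.285,0,0.55],"angular": [0,0,0],"fingers": 1},{"dp": [0.285,0,0.55],"angular": [0,0,0],"fingers": 1},{"dp": [0.285,0,0.55],"angular": [0,0,0],"fingers": 1}]'

```text
time: 4.7
tool_pos: [578.4, -163.8, 92.8]
tcp_rot: [180.0, -0.1, -4.3]
ft_force: [-0.6, -0.3, 0.5]
finger_gap: -0.3
grip_force: 0.0
```

```bash
python3 - <<'E'
from h import *
a=snapshot('scene');b=snapshot('wrist')
cv2.imwrite('pics/m.png',np.hstack([cv2.resize(a[120:270,150:350],(400,300)),cv2.resize(b[100:400,120:520],(400,300))]))
E
```

```text
(no output)
```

View pics/m.png

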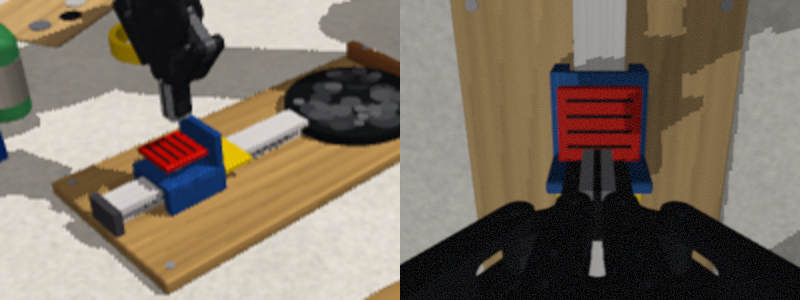

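The fingertips are centred across the tab, a little towards the wall. I'll descend to just above it, then press.

Call:
step_arm --targets '[{"dp": [0.01,0,0.05],"angular": [0,0,0],"fingers": 1},{"dp": [0.01,0,0.1],"angular": [0,0,0],"fingers": 1},{"dp": [0.01,0,0.13],"angular": [0,0,0],"fingers": 1},{"dp": [0.01,0,0.145],"angular": [0,0,0],"fingers": 1},{"dp": [0.01,0,0.16],"angular": [0,0,0],"fingers": 1},{"dp": [0.01,0,0.17],"angular": [0,0,0],"fingers": 1},{"dp": [0.01,0,0.17],"angular": [0,0,0],"fingers": 1},{"dp": [0.01,0,0.17],"angular": [0,0,0],"fingers": 1}]'

```text
time: 5.8
tool_pos: [580.4, -163.5, 58.5]
tcp_rot: [-180.0, -0.1, -4.3]
ft_force: [-0.6, 3.1, 6.0]
finger_gap: -0.0
grip_force: 3.5
```

Call:
step_arm --targets '[{"dp": [0,0,0.01],"angular": [0,0,0],"fingers": 1},{"dp": [0,0,0.02],"angular": [0,0,0],"fingers": 1},{"dp": [0,0,0.02],"angular": [0,0,0],"fingers": 1},{"dp": [0,0,0.02],"angular": [0,0,0],"fingers": 1},{"dp": [0,0,0.02],"angular": [0,0,0],"fingers": 1},{"dp": [0,0,0.02],"angular": [0,0,0],"fingers": 1},{"dp": [0,0,0.02],"angular": [0,0,0],"fingers": 1},{"dp": [0,0,0.02],"angular": [0,0,0],"fingers": 1}]'

```text
time: 6.8
tool_pos: [580.7, -163.6, 54.8]
tcp_rot: [180.0, -0.1, -4.3]
ft_force: [-0.6, 2.9, 8.4]
finger_gap: 0.4
grip_force: 4.1
```

About 8 mm down at 8.4 N. Now sliding slowly.

Call:
step_arm --targets '[{"dp": [-0.03,0,0],"angular": [0,0,0],"fingers": 1},{"dp": [-0.06,0,0],"angular": [0,0,0],"fingers": 1},{"dp": [-0.09,0,0],"angular": [0,0,0],"fingers": 1},{"dp": [-0.12,0,0],"angular": [0,0,0],"fingers": 1},{"dp": [-0.15,0,0],"angular": [0,0,0],"fingers": 1},{"dp": [-0.18,0,0],"angular": [0,0,0],"fingers": 1},{"dp": [-0.21,0,0],"angular": [0,0,0],"fingers": 1},{"dp": [-0.22,0,0],"angular": [0,0,0],"fingers": 1}]'

```text
time: 7.8
tool_pos: [537.2, -160.2, 55.0]
tcp_rot: [180.0, -0.2, -4.3]
ft_force: [1.9, 3.2, 8.0]
finger_gap: 0.5
grip_force: 4.0
```

```bash
python3 - <<'E'
from h import *
a=snapshot('scene');b=snapshot('top')
cv2.imwrite('pics/m2.png',np.hstack([cv2.resize(a[120:270,150:350],(400,300)),cv2.resize(b[100:340,300:460],(200,300))]))
E
```

```text
(no output)
```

View pics/m2.png

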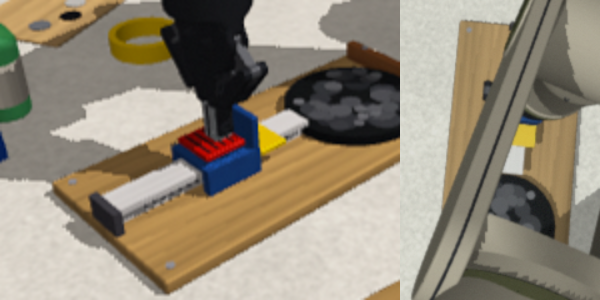

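The clamp is following the finger. I'll continue.

Call:
step_arm --targets '[{"dp": [-0.03,0,0],"angular": [0,0,0],"fingers": 1},{"dp": [-0.07,0,0],"angular": [0,0,0],"fingers": 1},{"dp": [-0.11,0,0],"angular": [0,0,0],"fingers": 1},{"dp": [-0.15,0,0],"angular": [0,0,0],"fingers": 1},{"dp": [-0.19,0,0],"angular": [0,0,0],"fingers": 1},{"dp": [-0.23,0,0],"angular": [0,0,0],"fingers": 1},{"dp": [-0.26,0,0],"angular": [0,0,0],"fingers": 1},{"dp": [-0.28,0,0],"angular": [0,0,0],"fingers": 1}]'

```text
time: 8.9
tool_pos: [481.4, -156.0, 54.9]
tcp_rot: [-180.0, -0.2, -4.3]
ft_force: [2.1, 3.6, 7.9]
finger_gap: -0.2
grip_force: 4.1
```

Call:
step_arm --targets '[{"dp": [-0.01,0,0],"angular": [0,0,0],"fingers": 1},{"dp": [-0.02,0,0],"angular": [0,0,0],"fingers": 1},{"dp": [-0.03,0,0],"angular": [0,0,0],"fingers": 1},{"dp": [-0.03,0,0],"angular": [0,0,0],"fingers": 1},{"dp": [-0.03,0,0],"angular": [0,0,0],"fingers": 1},{"dp": [-0.03,0,0],"angular": [0,0,0],"fingers": 1},{"dp": [-0.03,0,0],"angular": [0,0,0],"fingers": 1},{"dp": [-0.03,0,0],"angular": [0,0,0],"fingers": 1}]'

```text
time: 9.9
tool_pos: [475.3, -155.5, 54.8]
tcp_rot: [-180.0, -0.2, -4.3]
ft_force: [1.2, 2.8, 8.3]
finger_gap: -0.0
grip_force: 4.1
```

```bash
python3 - <<'E'
from h import *
a=snapshot('scene');b=snapshot('wrist')
cv2.imwrite('pics/m3.png',np.hstack([cv2.resize(a[100:250,200:400],(400,300)),cv2.resize(b[100:400,120:520],(400,300))]))
E
```

```text
(no output)
```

View pics/m3.png

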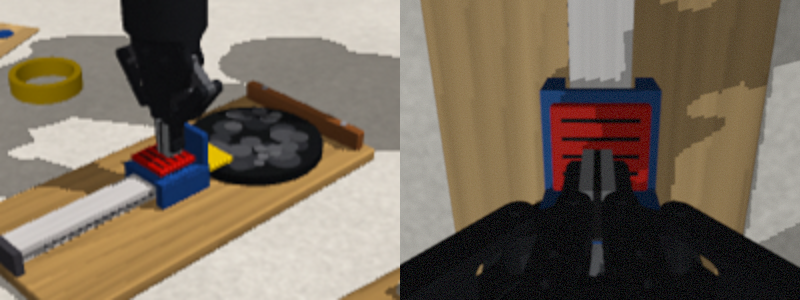

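The lip is over the disc by about 24 mm. I'll nudge 5 mm more, then lift straight up.

Call:
step_arm --targets '[{"dp": [-0.01,0,0],"angular": [0,0,0],"fingers": 1},{"dp": [-0.025,0,0],"angular": [0,0,0],"fingers": 1},{"dp": [-0.025,0,0],"angular": [0,0,0],"fingers": 1},{"dp": [-0.025,0,0],"angular": [0,0,0],"fingers": 1},{"dp": [-0.025,0,-0.02],"angular": [0,0,0],"fingers": 1},{"dp": [-0.025,0,-0.04],"angular": [0,0,0],"fingers": 1},{"dp": [-0.025,0,-0.07],"angular": [0,0,0],"fingers": 1},{"dp": [-0.025,0,-0.1],"angular": [0,0,0],"fingers": 1}]'

```text
time: 11.0
tool_pos: [468.6, -155.3, 73.4]
tcp_rot: [-180.0, 0.0, -4.3]
ft_force: [-0.0, 0.2, -0.6]
finger_gap: -0.2
grip_force: 0.0
```

Call:
step_arm --targets '[{"dp": [0,0,-0.1],"angular": [0,0,0],"fingers": 1},{"dp": [0,0,-0.25],"angular": [0,0,0],"fingers": 1},{"dp": [0,0,-0.5],"angular": [0,0,0],"fingers": 1},{"dp": [-0.2,0,-0.7],"angular": [0,0,0],"fingers": 1},{"dp": [-0.4,0,-0.7],"angular": [0,0,0],"fingers": 1},{"dp": [-0.4,0,-0.7],"angular": [0,0,0],"fingers": 1},{"dp": [-0.4,0,-0.7],"angular": [0,0,0],"fingers": 1},{"dp": [-0.4,0,-0.7],"angular": [0,0,0],"fingers": 1}]'

```text
time: 12.0
tool_pos: [389.5, -149.3, 213.1]
tcp_rot: [-180.0, 0.0, -4.3]
ft_force: [-0.1, 0.2, 0.0]
finger_gap: -0.2
grip_force: 0.0
```

```bash
python3 - <<'E'
from h import *
np.set_printoptions(precision=1,suppress=True)
a=snapshot('scene');P=camera_params('wrist');b=snapshot('wrist')
for c,p in(('scene',None),('wrist',P)):
  for l,z in(('round_tab',63),('round_panel',21)):
    print(c,l,[(round(r['conf'],2),onz(c,r['at'],z,p)) for r in pinpoint(c,l)])
cv2.imwrite('pics/m4.png',np.hstack([cv2.resize(a[100:250,200:400],(400,300)),cv2.resize(b[:300,120:520],(400,300))]))
s=sense();print(s['time'],s['tool_pos'],s['ft_force'])
E
```

```text
scene round_tab [(0.75, array([ 480.7, -154.2,   63. ]))]
scene round_panel [(0.82, array([ 361. , -148.3,   21. ]))]
wrist round_tab [(0.35, array([ 376.6, -145.1,   63. ]))]
wrist round_panel [(0.97, array([ 365.6, -144.9,   21. ]))]
12.3 [ 389.2 -149.2  213.1] [-0.9  0.  -0.3]
```

View pics/m4.png

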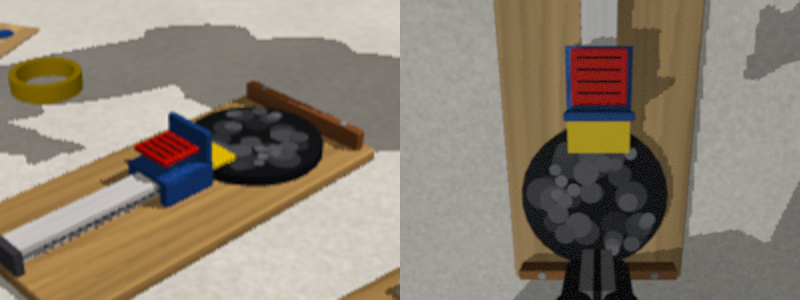

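The tab has sprung up, the lip is about 25 mm over the disc (px 570–630, rows 120–153 in the right half), and the disc still sits against its ledge. Handing in.

```bash
python3 -c "from bench import hand_in; print(hand_in())"
```

```text
the job is handed in; nothing more can be done
None
```

The round painting is secured: its clamp's lip reaches about 25 mm over the edge, the tab has sprung back up, the painting was not moved, and the arm never went near the square painting's clamp. The job was handed in at about 12 s.

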